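Set out the staining station

ROBOT

A 6-joint arm with a two-finger parallel gripper is mounted at the origin on the work surface. World frame = base frame: x ahead of the robot, y to its left, z up, the work surface at z = 0. Lengths are in mm, angles in rad, forces in N, time in s.
With the tool pointing down it reaches from about 400 to 925 mm from the base axis. Payload 12.5 kg.
Tool frame: the origin (TCP) lies midway between the tips of the shut fingers; the grasp point (between the pads) lies 19 mm behind it; y points along the fingers, x is the direction in which the jaws open and shut, and the axes are right-handed (so a half turn about y gives the same grasp; the last joint's range is limited). The gripper opens to 95 mm and grips with 3 to 60 N. Pads are 20 mm wide; open, the fingers measure 119 mm over their backs; the gripper's body (75 mm by 180 mm) begins 59 mm behind the grasp point.
Start: joints at [-0.106, 0.491, 1.559, -0, 1.092, -0.106], TCP at [625.017, 0.021, 214.661] pointing down, gripper open.
Joint ranges: [-3.1, 3.1], [-0.84, 2.19], [0.05, 2.79], [-1.13, 4.28], [0.06, 2.93], [-2.69, 2.69]. Speed limits (rad/s): [2.22, 2.22, 2.79, 3.14, 3.14, 3.14].

INTERFACE

Orientations are given as [roll, pitch, yaw] about the fixed x, y, z axes, in that order (R = Rz(yaw) Ry(pitch) Rx(roll)).
In Python, from cell import env, vision, job gives the robot as it stands.
- The arm moves only by the shell command python3 -m crank 'ROWS' [OPENING]. ROWS is JSON, a list of rows, each a list of 6 numbers: the shift along the tool's x, y, z in mm, then the turn, a rotation vector about the tool's x, y, z in degrees. In form: [[x, y, z, rx, ry, rz], ...]. A call has 1 to 5 rows; each row is the pose to reach, as a shift and turn from the pose measured when the call began, along the tool's axes at that moment; what a row does not reach only later rows make up. A row lasts 1/10 s, in which the tool goes at most 50 mm and 8.59 degrees, less where a joint would pass 70% of its speed; a pose out of reach is approached as far as the arm can. A call with a gripper value outside its range is refused whole. OPENING is the opening, from 0 (shut) to 1 (fully open), set as the call begins (- or left out, the last holds). The fingers move at their own pace and stop on an object; the grip force is fixed at half the most. Time passes only in rows, so rows that repeat a pose let the fingers close. It gives the time, the measured TCP pose, the force and the opening at its end, in the units of the state.
- env.state(): the state, without advancing time (a new reading comes with each control period).
- vision.read_camera(name): name is "scene" or "side" or "wrist"; returns (picture, depth): 420x560x3 uint8, blue, green, red; 420x560 float32, mm along the optical axis (not along the pixel's ray), 0 where there is no reading.
- vision.calibration(name): a dict with "vertical_fov" (degrees; the focal length in pixels is half the picture's height over the tangent of half this angle, whatever the lens; pixels are square), "cx", "cy" (the principal point, pixels), "pose" (4x4, takes a point from camera to world coordinates). Camera axes: x right, y down, z forward; pixel columns grow to the right and rows downward; lengths in mm; the calibration is good to about 2 mm. A picture is of the moment at which its call begins: read the wrist's pose just before it. calibration takes no time and is no camera call; for the wrist camera it gives the pose at the moment of the call.
- job.job_done(): hands the job in, once; it reports no verdict.
The state is a dict: "t": time; "joints": joint angles; "qvel": joint speeds; "tau": joint torques, N m; "eef_pos": TCP position; "tcp_rot": TCP orientation; "ft_force": force on the tool from outside, world axes, zero at the start; "moment": the same for the moment, N m; "opening": opening from 0.0 (shut) to 1.0 (fully open).
Only numpy, scipy, OpenCV 4.12 (cv2) and the standard library are available. Lean on these libraries where they do the work, as an engineer would, in place of code of your own. Each camera call takes 0.05 s, during which the arm holds its last target.

TASK

Set out the staining station on the row of three white tiles: the amber dropper bottle on the end tile next to the spirit lamp, the square staining jar on the end tile at the other end, and the slide carrier on the middle tile, between them; the carrier is captive in its T-track, so slide it to the open end before lifting it off. Put the round lidded dish on top of the grey slide box. Stand everything in the middle of its place and let go of it, and keep the bottle and the jar upright all the while.

Things in the scene. Friction and masses are not known exactly. Their poses are not given: they have to be found in the camera images.
- bottle_center (a point): Centre (half-way up) of the dropper bottle: loose, round amber glass bottle with a paper band, black collar and small rubber bulb, 78 mm high in all; the straight body is 36 mm in diameter from the underside to 48 mm up. The point lies on its axis 39 mm above its underside; z along its axis, up. About 80 g.
- jar_center (a point): Centre (half-way up) of the staining jar: loose, square clear glass jar 46 x 46 mm and 56 mm high (fine ribs, 1 mm, stand out of its two y faces) under a round white cap of 44 mm diameter, 68 mm high in all. The point lies on its axis 34 mm above its underside; x and y square to its sides, z up. About 160 g.
- carrier_grip (a point): Slide carrier, 120 g, captive in the track at the start: grey plate 76 x 76 x 5 mm with two glass slides, black square grip post 18 x 18 mm standing 38 mm above its middle, steel T-foot below (44 mm long, 24 wide, 5 thick; neck 8 wide, 8 high). Point: middle of the post, 24 mm above the plate, 14 below the post's top, 42 above the foot's underside. x along the track, z up. Slides freely.
- dish_center (a point): Centre (half-way up) of the lidded culture dish: loose, closed, flat round dish, pale with a tan top, 60 mm in diameter (lid, from 6 mm up to the top; 57 mm below), 18 mm high. The point lies on its axis 9 mm above its underside; z up. About 50 g.
- tile_left: The left end (+y) tile of the row: white ceramic tile, 84 x 84 mm, 5 mm thick, fixed on the grey bench mat (2 mm thick). Origin: centre of its underside, 2 mm above the bench, so its top is 7 mm above the bench. z up, x and y along its edges. 
- tile_mid: The middle tile of the row: white ceramic tile, 84 x 84 mm, 5 mm thick, fixed on the grey bench mat (2 mm thick). Origin: centre of its underside, 2 mm above the bench, so its top is 7 mm above the bench. z up, x and y along its edges. 
- tile_right: The right end (-y) tile of the row: white ceramic tile, 84 x 84 mm, 5 mm thick, fixed on the grey bench mat (2 mm thick). Origin: centre of its underside, 2 mm above the bench, so its top is 7 mm above the bench. z up, x and y along its edges. 
- lamp: Unlit spirit lamp, fixed: squat clear glass, 50 mm in diameter, with a brass cap, 66 mm high. It stands at one end of the row (left or right, varies), about 90 mm beyond that end tile's centre; a white cup stands at the other end. Origin: centre of its underside, z up.
- box: Closed grey slide box, fixed, 102 x 78 mm, 35 mm high, flat top, black seam, small steel catch on its -x end. Origin: centre of its underside on the bench; x along its long side, z up.
- track: Aluminium T-track, 245 x 50 x 15 mm, fixed, on the left or right (varies). Origin: on the bench, mid-width; x along it, z up. Lips from x = -0.055 m to the closed end at 0.115; the open end, -0.055 to -0.125 (towards the robot), is bare floor. Carrier lifts off when its centre is past -0.077: stop at -0.085 to -0.095. Floor 4 mm up, so the grip point rides at 46 mm. Play 2 mm sideways, 2.5 up.
Not all that is in view belongs to the job. Of the things like the track, leave any that is black; of the rest the smaller one is meant.

How it is judged (in metres and radians):
On the way:
1. the carrier is slid along the track until its foot is past the lips (x of carrier_grip in the frame of track below -0.072 m and horizontal distance between carrier_grip and track below 0.14 m and z of carrier_grip in the frame of track below 0.075 m), for 0.05 s.
At the end, for the whole second after the job is handed in: The bottle is on the end tile next to the lamp, the jar on the other end tile, the carrier on the middle tile and the dish on the slide box, each within 15 mm of the centre of its place, resting on it (height within 6 mm), upright within 0.12 rad, and at rest (((horizontal distance between lamp and tile_left below 0.15 m and horizontal distance between bottle_center and tile_left below 0.015 m and z of bottle_center in the frame of tile_left between 0.038 and 0.05 m and horizontal distance between jar_center and tile_right below 0.015 m and z of jar_center in the frame of tile_right between 0.033 and 0.045 m) or (horizontal distance between lamp and tile_right below 0.15 m and horizontal distance between bottle_center and tile_right below 0.015 m and z of bottle_center in the frame of tile_right between 0.038 and 0.05 m and horizontal distance between jar_center and tile_left below 0.015 m and z of jar_center in the frame of tile_left between 0.033 and 0.045 m)) and horizontal distance between carrier_grip and tile_mid below 0.015 m and z of carrier_grip in the frame of tile_mid between 0.041 and 0.053 m and horizontal distance between dish_center and box below 0.015 m and z of dish_center in the frame of box between 0.038 and 0.05 m and angle between each of bottle_center, jar_center, carrier_grip, dish_center's own z axis and vertical below 0.12 rad and linear speed of each of bottle, jar, carrier, dish below 0.02 m/s); the robot touches nothing.
It fails at once if the bottle is tipped by more than 0.6 rad (angle between bottle_center's own z axis and vertical above 0.6 rad).
It fails at once if the jar is tipped by more than 0.6 rad (angle between jar_center's own z axis and vertical above 0.6 rad).
It also fails if it takes over 101 s, if anything falls off the work surface, if the arm or the gripper's body presses on something with over 40 N, if the wrist force passes 120 N, or if a joint passes its speed limit or range.

## Working session

There is one attempt and no reset: what is moved stays moved. The work goes in short steps, Python scripts to look and compute and a shell command to move; the robot and the scene stay as the last step left them, time stands still between calls to the robot, and variables do not carry over. Pictures are saved under pics/ and viewed, and the job is handed in when it is done.

```bash
ls; mkdir -p pics; cat > h.py <<'E'
import numpy as np,cv2
from cell import env,vision,job
def cam(n):
    c=vision.calibration(n); im,d=vision.read_camera(n)
    return im,d,c
def K(c): 
    return 210/np.tan(np.radians(c["vertical_fov"])/2)
def ray(c,u,v):
    f=K(c);T=np.array(c["pose"]);d=T[:3,:3]@np.array([(u-c["cx"])/f,(v-c["cy"])/f,1.]);return T[:3,3],d
def onplane(c,u,v,z):
    o,d=ray(c,u,v);return o+d*(z-o[2])/d[2]
def cloud(d,c):
    v,u=np.mgrid[0:420,0:560];f=K(c);P=np.stack([(u-c["cx"])/f*d,(v-c["cy"])/f*d,d],-1);T=np.array(c["pose"])
    return P@T[:3,:3].T+T[:3,3]
E
python3 - <<'E'
from h import *
np.set_printoptions(precision=4,suppress=True)
print(env.state())
import pickle
for n in ["scene","side","wrist"]:
    im,d,c=cam(n);cv2.imwrite(f"pics/{n}0.png",im);pickle.dump((im,d,c),open(n+"0.pkl","wb"));print(n,c)
E
```

```text
pics
{'t': 0.0, 'joints': array([-0.1056,  0.4915,  1.5595,  0.    ,  1.0917, -0.1056]), 'qvel': array([ 0.0009,  0.    , -0.0012, -0.0002,  0.0002,  0.0004]), 'tau': array([ -0.001 , -61.2641, -25.8175,   0.0693,   0.0483,  -0.    ]), 'eef_pos': array([624.7395,   0.0613, 214.0564]), 'tcp_rot': array([-1.5707,  0.0011, -0.    ]), 'ft_force': array([-0.0477, -0.2794, -0.4175]), 'moment': array([-0.0589, -0.0469, -0.0072]), 'opening': 0.9992117120680163}
scene {'vertical_fov': 56.28670648909253, 'cx': 282.4480825924266, 'cy': 213.3643552476165, 'pose': array([[  -0.6651,    0.4284,   -0.6116, 1224.5981],
       [   0.7467,    0.3861,   -0.5416,  571.8102],
       [   0.0041,   -0.8169,   -0.5767,  806.9952],
       [   0.    ,    0.    ,    0.    ,    1.    ]])}
side {'vertical_fov': 52.84567242740943, 'cx': 278.9713348703375, 'cy': 205.77745805263493, 'pose': array([[ -0.9999,  -0.0093,   0.0098, 418.5071],
       [ -0.0132,   0.5402,  -0.8414, 936.6151],
       [  0.0025,  -0.8415,  -0.5403, 714.8432],
       [  0.    ,   0.    ,   0.    ,   1.    ]])}
wrist {'vertical_fov': 60.79362098871941, 'cx': 283.0312870354225, 'cy': 209.67232175894787, 'pose': array([[  1.    ,  -0.0006,  -0.0011, 623.8612],
       [ -0.0009,  -0.9557,  -0.2944,  82.9264],
       [ -0.0009,   0.2944,  -0.9557, 383.9941],
       [  0.    ,   0.    ,   0.    ,   1.    ]])}
```

View pics/scene0.png

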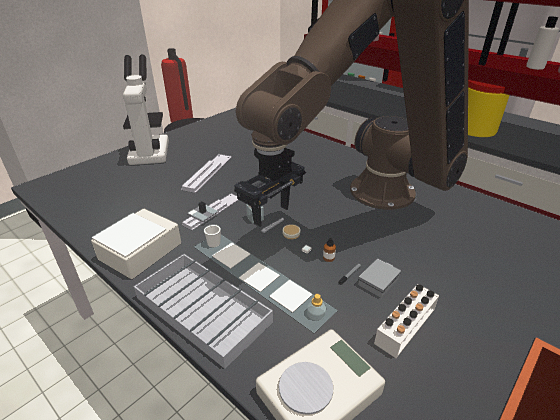

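View pics/side0.png

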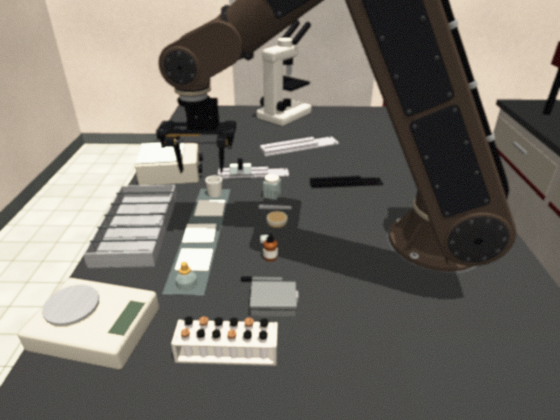

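View pics/wrist0.png

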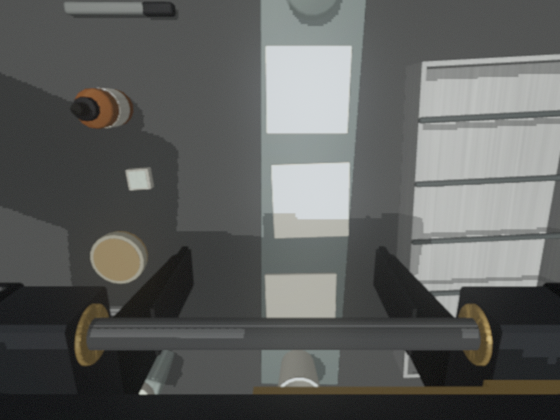

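```bash
python3 - <<'E'
from h import *
import pickle
im,d,c=pickle.load(open("side0.pkl","rb"))
cv2.imwrite("pics/side0z.png",cv2.resize(im[120:320,130:400],None,fx=2.9,fy=2.9,interpolation=cv2.INTER_CUBIC))
im,d,c=pickle.load(open("scene0.pkl","rb"))
cv2.imwrite("pics/scene0z.png",cv2.resize(im[140:340,150:420],None,fx=2.9,fy=2.9,interpolation=cv2.INTER_CUBIC))
E
```

```text
(no output)
```

View pics/side0z.png

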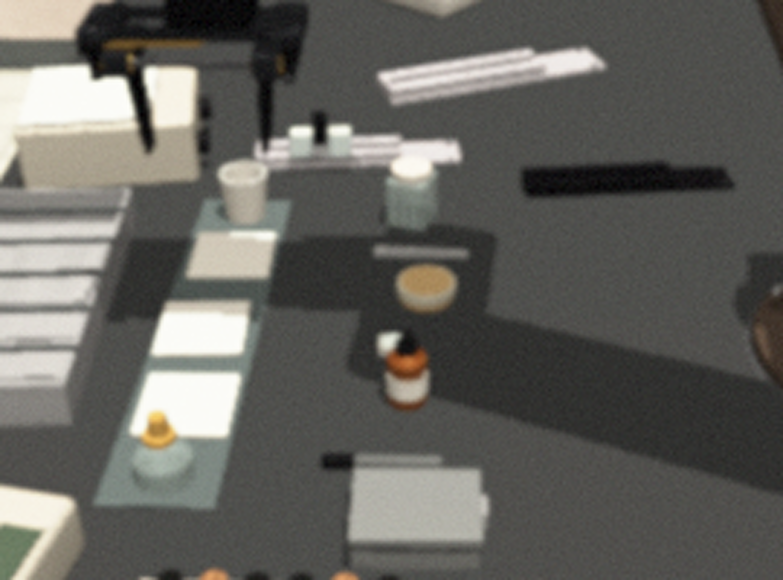

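View pics/scene0z.png

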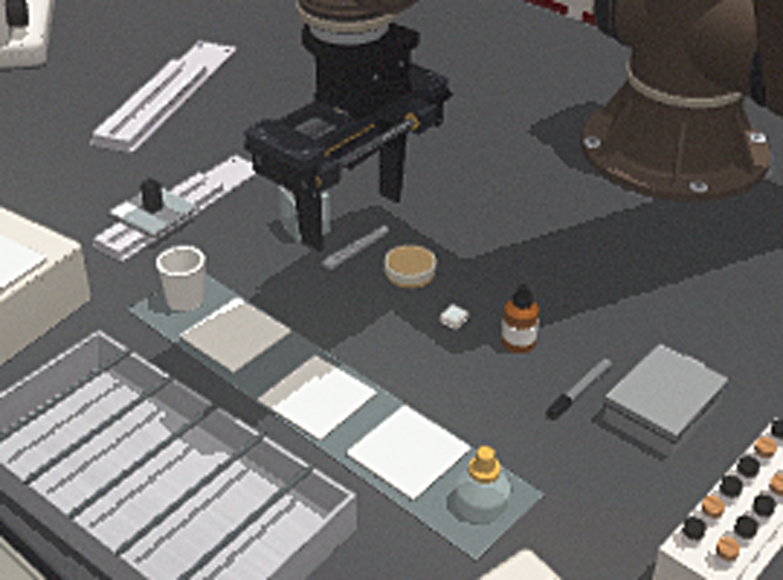

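```bash
python3 - <<'E'
from h import *
import pickle
np.set_printoptions(precision=1,suppress=True)
def s(u,v): return 130+u/2.9,120+v/2.9
im,d,c=pickle.load(open("side0.pkl","rb"))
Pc=cloud(d,c)
for n,u,v,z in [("tileR",232,255,7),("tileM",201,328,7),("tileL",187,404,7),("lampcap",158,415,62),("cup",244,180,45),("dish top",427,283,18),("bulb top",408,338,76),("bottle bot",407,405,0),("jarcap",411,165,68),("jarbot",411,222,0),("post top",320,120,61),("trk near r",460,143,4),("trk near2",460,160,4),("trk far",257,143,15),("trk far2",257,158,15),("box tl",356,470,35),("box tr",480,470,35),("box br",483,541,35),("box bl",349,543,35)]:
    U,V=s(u,v);print(n,onplane(c,U,V,z),Pc[int(V),int(U)])
im,d,c=pickle.load(open("scene0.pkl","rb"))
def s(u,v): return 150+u/2.9,140+v/2.9
Pc=cloud(d,c)
print()
for n,u,v,z in [("tileR",236,335,7),("tileM",318,395,7),("tileL",409,450,7),("lampcap",485,455,64),("dish top",411,263,18),("bulb top",523,290,76),("post top",151,183,61),("box",667,390,35)]:
    U,V=s(u,v);print(n,onplane(c,U,V,z),Pc[int(V),int(U)])
im,d,c=pickle.load(open("wrist0.pkl","rb"))
print()
Pc=cloud(d,c)
for n,u,v,z in [("tileM",311,200,7),("tileL",308,90,7),("dish top",119,257,18),("bulb top",85,109,76),("eraser",138,179,12)]:
    U,V=u,v;print(n,onplane(c,U,V,z),Pc[int(V),int(U)])
E
```

```text
tileR [ 643.1 -149.9    7. ] [ 643.3 -152.     9.1]
tileM [653.6 -19.6   7. ] [654.4 -19.5   7.5]
tileL [646.5  94.3   7. ] [646.9  97.1  10.4]
lampcap [649.9 173.9  62. ] [648.3 182.6  69.7]
cup [ 640.7 -244.    45. ] [ 644.2 -260.2   36. ]
dish top [435.4 -84.7  18. ] [436.  -80.3  23. ]
bulb top [449.   85.1  76. ] [451.   76.9  71.6]
bottle bot [450.6  84.1   0. ] [451.   96.   12.2]
jarcap [ 455.5 -239.8   68. ] [ 458.  -247.1   67.2]
jarbot [ 455.7 -231.6    0. ] [ 457.4 -212.7   13.6]
post top [ 566.3 -360.6   61. ] [ 568.7 -372.1   56.7]
trk near r [ 399.9 -413.8    4. ] [ 402.  -425.6   -1. ]
trk near2 [ 400.2 -369.8    4. ] [ 402.3 -375.9    1.4]
trk far [ 647.9 -388.5   15. ] [ 649.2 -384.    18.6]
trk far2 [ 642.8 -350.3   15. ] [ 645.3 -353.4   15.2]
box tl [487.4 206.9  35. ] [488.9 209.8  37.9]
box tr [388.  205.4  35. ] [387.8 170.3   2.7]
box br [387.3 282.2  35. ] [387.2 252.2   5.7]
box bl [487.5 285.7  35. ] [488.8 279.6  29.3]

tileR [ 648.3 -146.7    7. ] [ 648.  -148.8    7.7]
tileM [654.5 -19.5   7. ] [656.  -20.7   8.1]
tileL [649.6  95.4   7. ] [650.2  95.7   8.4]
lampcap [650.8 182.3  64. ] [652.5 182.5  68.7]
dish top [441.2 -81.   18. ] [1224.6  571.8  807. ]
bulb top [456.6  80.8  76. ] [456.7  79.7  75.5]
post top [ 572.  -373.2   61. ] [ 572.6 -372.6   62. ]
box [444.7 246.8  35. ] [444.  246.2  36. ]

tileM [654.  -22.2   7. ] [653.9 -21.7   8.5]
tileL [648.5  91.9   7. ] [648.5  91.9   6.6]
dish top [440.4 -84.9  18. ] [440.8 -84.5  18.9]
bulb top [459.4  75.5  76. ] [457.1  75.4  71.7]
eraser [469.8   2.5  12. ] [468.9   2.    9.9]
```

```bash
python3 -m crank '[[-50,0,-50,0,0,0],[-90,0,-100,0,0,0],[-100,0,-150,0,0,0],[-100,0,-190,0,0,0],[-100,0,-190,0,0,0]]' -
python3 - <<'E'
from h import *
import pickle
im,d,c=cam("wrist");cv2.imwrite("pics/wrist1.png",im);pickle.dump((im,d,c),open("wrist1.pkl","wb"));print(c["pose"],env.state()["eef_pos"])
E
```

```text
t: 0.65
eef_pos: [523.7, -193.2, 214.4]
tcp_rot: [-1.571, 0.001, -0.002]
ft_force: [-0.7, 0.4, 1.0]
opening: 1.001
[[ 9.99994842e-01 -2.82778831e-03 -1.52282642e-03  5.22936140e+02]
 [-3.15111026e-03 -9.55524854e-01 -2.94893749e-01 -1.10180807e+02]
 [-6.21201397e-04  2.94897027e-01 -9.55528837e-01  3.84205719e+02]
 [ 0.00000000e+00  0.00000000e+00  0.00000000e+00  1.00000000e+00]] [ 523.77058904 -194.63467488  214.25069482]
```

View pics/wrist1.png

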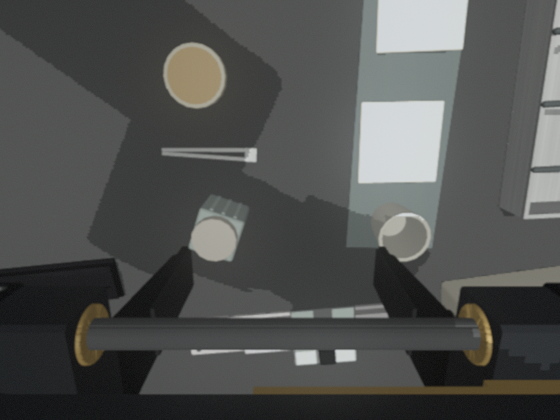

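```bash
python3 - <<'E'
from h import *
import pickle
np.set_printoptions(precision=1,suppress=True)
for n in ["wrist0","wrist1"]:
    im,d,c=pickle.load(open(n+".pkl","rb"))
    g=cv2.cvtColor(im,cv2.COLOR_BGR2GRAY)
    hsv=cv2.cvtColor(im,cv2.COLOR_BGR2HSV)
    P=cloud(d,c)
    # tiles: bright, near plane z=7
    m=((g>140)&(abs(P[...,2]-7)<6)&(P[...,0]>570)&(P[...,0]<705)).astype(np.uint8)*255
    for ct in cv2.findContours(m,cv2.RETR_EXTERNAL,cv2.CHAIN_APPROX_NONE)[0]:
        if cv2.contourArea(ct)<1500: continue
        Q=np.array([onplane(c,u,v,7)[:2] for u,v in ct[:,0]]).astype(np.float32)
        print(n,"tile",cv2.minAreaRect(Q), cv2.boundingRect(ct))
    # dish tan top
    b,gg,r=[im[...,i].astype(int) for i in range(3)]
    m=((r-b>25)&(P[...,2]<30)&(P[...,0]<520)&(r>100)).astype(np.uint8)*255
    for ct in cv2.findContours(m,cv2.RETR_EXTERNAL,cv2.CHAIN_APPROX_NONE)[0]:
        if cv2.contourArea(ct)<500: continue
        Q=np.array([onplane(c,u,v,18)[:2] for u,v in ct[:,0]]).astype(np.float32)
        print(n,"tan",cv2.minEnclosingCircle(Q),Q.mean(0))
im,d,c=pickle.load(open("wrist1.pkl","rb"))
cv2.imwrite("pics/jarz.png",cv2.resize(im[170:290,150:290],None,fx=4,fy=4,interpolation=cv2.INTER_CUBIC))
im,d,c=pickle.load(open("wrist0.pkl","rb"))
cv2.imwrite("pics/botz.png",cv2.resize(im[60:160,50:170],None,fx=4,fy=4,interpolation=cv2.INTER_CUBIC))
E
```

```text
wrist0 tile ((643.9243774414062, -139.93017578125), (56.42558670043945, 84.09982299804688), 89.98091125488281) (265, 274, 72, 43)
wrist0 tile ((649.4303588867188, 53.05242156982422), (237.7217254638672, 96.48643493652344), 89.41393280029297) (262, 0, 100, 238)
wrist0 tan ((436.6716613769531, -88.18762969970703), 26.3082332611084) [436.7 -88.1]
wrist1 tile ((643.7762451171875, -153.9901580810547), (86.21500396728516, 85.56246185302734), 0.8910217881202698) (357, 100, 88, 84)
wrist1 tile ((653.7066040039062, -44.38175964355469), (85.4340591430664, 45.85050964355469), 0.6631712913513184) (375, 0, 93, 54)
wrist1 tan ((436.9673156738281, -88.41431427001953), 26.234207153320312) [436.9 -88.2]
```

View pics/jarz.png

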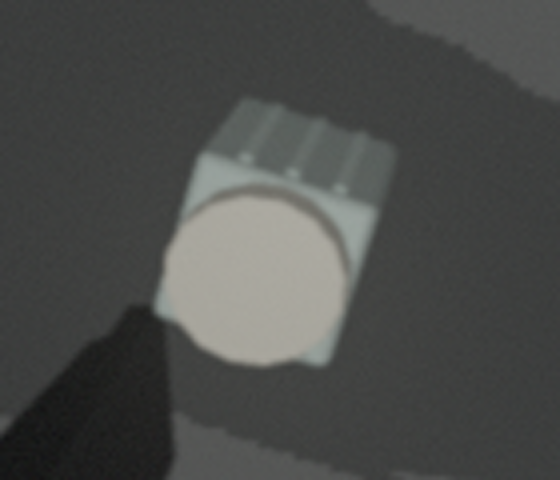

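View pics/botz.png

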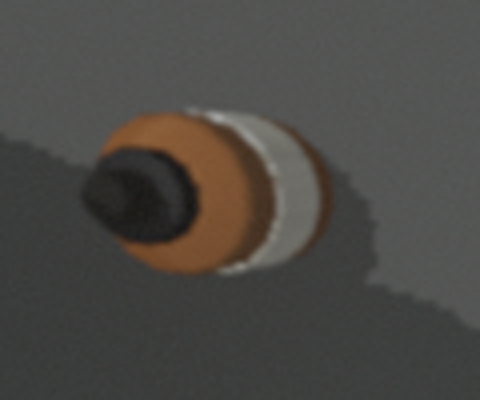

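```bash
python3 - <<'E'
from h import *
import pickle
np.set_printoptions(precision=1,suppress=True)
im,d,c=pickle.load(open("wrist0.pkl","rb"))
for u,v in [(265,46),(351,46),(349,133),(267,133),(271,165),(349,163),(349,236),(275,238),(265,274),(336,274)]: print(u,v,onplane(c,u,v,7)[:2])
im,d,c=pickle.load(open("wrist1.pkl","rb"));print()
for u,v in [(377,52),(464,51),(361,102),(444,101),(438,183),(358,182)]: print(u,v,onplane(c,u,v,7)[:2])
im,d,c=pickle.load(open("scene0.pkl","rb"));print()
g=cv2.cvtColor(im,cv2.COLOR_BGR2GRAY)
P=cloud(d,c)
# bright non-mat regions
m=((g>130)&(abs(P[...,2]-7)<8)&(P[...,0]>590)&(P[...,0]<710)&(P[...,1]>-215)&(P[...,1]<150)).astype(np.uint8)*255
for ct in cv2.findContours(m,cv2.RETR_EXTERNAL,cv2.CHAIN_APPROX_NONE)[0]:
    if cv2.contourArea(ct)<150: continue
    Q=np.array([onplane(c,u,v,7)[:2] for u,v in ct[:,0]]).astype(np.float32)
    print("scene",cv2.minAreaRect(Q))
cv2.imwrite("pics/m.png",m)
im,d,c=pickle.load(open("side0.pkl","rb"));print()
g=cv2.cvtColor(im,cv2.COLOR_BGR2GRAY)
P=cloud(d,c)
for t in (130,150,170):
  m=((g>t)&(abs(P[...,2]-7)<10)&(P[...,0]>590)&(P[...,0]<710)&(P[...,1]>-215)&(P[...,1]<150)).astype(np.uint8)*255
  for ct in cv2.findContours(m,cv2.RETR_EXTERNAL,cv2.CHAIN_APPROX_NONE)[0]:
    if cv2.contourArea(ct)<150: continue
    Q=np.array([onplane(c,u,v,7)[:2] for u,v in ct[:,0]]).astype(np.float32)
    print("side",t,cv2.minAreaRect(Q))
E
```

```text
265 46 [606.2 132.2]
351 46 [689.2 132.2]
349 133 [691.7  49.7]
267 133 [606.9  49.8]
271 165 [610.7  16.4]
349 163 [693.3  18.5]
349 236 [697.8 -64.3]
275 238 [614.3 -66.7]
265 274 [ 602.3 -111.7]
336 274 [ 685.1 -111.7]

377 52 [614.  -66.7]
464 51 [698.3 -66.1]
361 102 [ 601.4 -113.1]
444 101 [ 685.  -112.4]
438 183 [ 689.4 -197. ]
358 182 [ 603.2 -195.6]

scene ((654.1340942382812, 43.49951934814453), (219.04721069335938, 98.17015838623047), 89.22019958496094)
scene ((649.7550659179688, -162.15174865722656), (96.20197296142578, 106.47846221923828), 1.195735216140747)

side 130 ((650.096923828125, 42.51141357421875), (95.47110748291016, 223.38331604003906), 0.9173206686973572)
side 130 ((644.4503784179688, -162.56646728515625), (92.3277587890625, 103.1401596069336), 0.9707399010658264)
side 150 ((648.4349975585938, 91.10547637939453), (90.53585815429688, 96.52653503417969), 0.12647923827171326)
side 150 ((652.884521484375, -19.191368103027344), (90.15933227539062, 89.75568389892578), 0.9613218307495117)
side 150 ((644.0248413085938, -156.4943389892578), (86.62419891357422, 91.00621795654297), 0.9890767931938171)
side 170 ((648.9357299804688, 91.58464050292969), (88.76744079589844, 88.27409362792969), 0.9210464358329773)
side 170 ((653.4813232421875, -21.39529800415039), (88.02703094482422, 85.32841491699219), 0.9613436460494995)
side 170 ((643.4530029296875, -159.20645141601562), (84.14440155029297, 85.62322998046875), 0.9718673825263977)
```

```bash
python3 - <<'E'
from h import *
import pickle
np.set_printoptions(precision=1,suppress=True)
im,d,c=pickle.load(open("wrist1.pkl","rb"));print()
P=cloud(d,c)
print("cap",onplane(c,150+257/4,170+275/4,68),P[239,214])
for u,v in [(166,275),(348,275)]: print(onplane(c,150+u/4,170+v/4,68))
for u,v in [(205,152),(380,207),(328,365),(157,310)]: print(onplane(c,150+u/4,170+v/4,56))
for u,v in [(248,100),(397,150)]: print(onplane(c,150+u/4,170+v/4,0))
# cap by mask
m=((abs(P[...,2]-68)<5)&(abs(P[...,0]-455)<40)&(abs(P[...,1]+245)<40));print(m.sum(),P[m].mean(0),P[m].max(0)/2+P[m].min(0)/2)
im,d,c=pickle.load(open("wrist0.pkl","rb"));P=cloud(d,c)
print("bottle shoulder",onplane(c,95,109,50),"bulb tip",onplane(c,50+95/4,60+193/4,77),"collar",onplane(c,50+150/4,60+195/4,60))
m=(P[...,2]>35)&(P[...,0]<490)&(P[...,1]>40)
for lo,hi in [(30,48),(48,56),(60,80)]:
    q=P[m&(P[...,2]>lo)&(P[...,2]<hi)];print(lo,q.min(0),q.max(0),q.mean(0))
im,d,c=pickle.load(open("scene0.pkl","rb"));P=cloud(d,c)
m=(P[...,0]<490)&(P[...,0]>425)&(P[...,1]>40)&(P[...,1]<110)
for lo,hi in [(30,48),(48,56),(60,80)]:
    q=P[m&(P[...,2]>lo)&(P[...,2]<hi)];print(lo,q.min(0),q.max(0),q.mean(0))
E
```

```text
cap [ 457.1 -236.4   68. ] [ 456.8 -236.8   67.7]
[ 435.5 -236.4   68. ]
[ 478.7 -236.5   68. ]
[ 444.1 -209.6   56. ]
[ 485.5 -223.6   56. ]
[ 471.  -265.5   56. ]
[ 429.3 -250.5   56. ]
[ 443.6 -211.5    0. ]
[ 484.5 -226.1    0. ]
1558 [ 456.9 -236.6   67.5] [ 456.9 -237.7   66.5]
bottle shoulder [454.5  74.8  50. ] bulb tip [450.8  76.1  77. ] collar [453.1  75.3  60. ]
30 [438.1  57.8  35. ] [470.6  93.1  48. ] [463.9  76.3  42.7]
48 [437.5  58.9  48. ] [469.4  92.8  55.9] [458.2  76.1  50.9]
60 [443.3  65.8  60.1] [462.6  85.9  78.9] [454.6  75.7  67.5]
30 [444.2  65.1  30.2] [473.2  96.5  47.8] [463.6  85.3  39. ]
48 [438.5  62.1  48. ] [472.2  93.9  55.8] [460.   81.3  51.7]
60 [446.7  68.3  60.4] [465.2  87.   79.4] [456.1  78.9  68.4]
```

```bash
python3 -m crank '[[-30,20,-20,0,8,0],[-67,60,-42,0,16,0],[-67,100,-42,0,19.5,0],[-67,120,-42,0,19.5,0],[-67,120,-42,0,19.5,0]]' 0.8
python3 - <<'E'
from h import *
im,d,c=cam("wrist");cv2.imwrite("pics/w2.png",im)
print(env.state()["eef_pos"],env.state()["tcp_rot"])
np.set_printoptions(precision=1,suppress=True)
P=cloud(d,c)
m=(abs(P[...,2]-68)<4)&(abs(P[...,0]-455)<30)&(abs(P[...,1]+240)<30);print(m.sum(),P[m].min(0),P[m].max(0))
E
```

```text
t: 1.2
eef_pos: [455.3, -235.8, 92.0]
tcp_rot: [-1.571, 0.005, -0.344]
ft_force: [0.3, 0.5, 1.0]
opening: 0.801
[ 456.3340544  -236.13201481   93.68145298] [-1.57122414  0.00271923 -0.34327492]
3958 [ 434.5 -260.1   64. ] [ 478.2 -215.9   69.7]
```

View pics/w2.png

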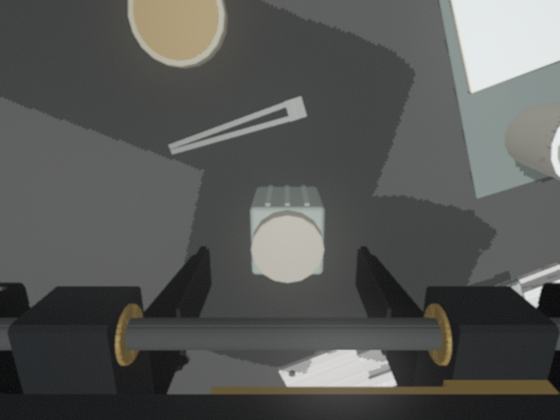

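```bash
python3 -m crank '[[0,40,-2,0,0,0],[0,65,-2,0,0,0],[0,77,-2,0,0,0],[0,77,-2,0,0,0]]' -
python3 -m crank '[[0,0,0,0,0,0],[0,0,0,0,0,0],[0,0,0,0,0,0],[0,0,0,0,0,0],[0,0,0,0,0,0]]' 0.3
```

```text
t: 1.65
eef_pos: [455.7, -237.7, 16.6]
tcp_rot: [-1.571, 0.003, -0.343]
ft_force: [0.3, -0.3, -0.1]
opening: 0.803
t: 2.15
eef_pos: [456.1, -238.0, 17.2]
tcp_rot: [-1.571, 0.002, -0.343]
ft_force: [-0.6, 0.4, 6.7]
opening: 0.482
```

```bash
python3 -m crank '[[0,-10,0,0,0,0],[0,-35,0,0,0,0],[0,-70,0,0,0,0],[0,-95,0,0,0,0],[0,-105,0,0,0,0]]' -
python3 -m crank '[[12,0,11,0,-2,0],[37,0,35,0,-6,0],[70,0,67,0,-11,0],[105,0,100,0,-15,0],[130,0,124,0,-18,0]]' -
python3 - <<'E'
from h import *
s=env.state();p=s["eef_pos"];y=s["tcp_rot"][2];d=np.array([644.5,-154.5])-p[:2]
print(p,y,d[0]*np.cos(y)+d[1]*np.sin(y),-d[0]*np.sin(y)+d[1]*np.cos(y),np.degrees(y),s["opening"])
E
```

```text
t: 2.65
eef_pos: [456.8, -238.3, 124.8]
tcp_rot: [-1.572, -0.001, -0.343]
ft_force: [0.5, -0.2, -1.4]
opening: 0.485
t: 3.15
eef_pos: [623.4, -163.1, 123.2]
tcp_rot: [-1.572, 0.001, -0.024]
ft_force: [-0.3, -0.7, -1.5]
opening: 0.482
[ 623.37003611 -163.05246958  123.17976923] -0.023528773235174327 20.922904801244034 9.047218612985164 -1.3480994034958609 0.48229935824734377
```

```bash
python3 -m crank '[[10,10,5,0,0,0],[21,30,9,0,-1.3,0],[21,55,9,0,-1.3,0],[21,75,9,0,-1.3,0],[21,80,9,0,-1.3,0]]' -
python3 - <<'E'
from h import *
s=env.state();im,d,c=cam("wrist");cv2.imwrite("pics/w3.png",im)
print(s["eef_pos"],s["tcp_rot"])
E
```

```text
t: 3.65
eef_pos: [642.7, -153.8, 39.3]
tcp_rot: [-1.57, 0.006, -0.001]
ft_force: [0.0, -0.2, -2.8]
opening: 0.478
[ 642.74047264 -153.84588743   39.26125217] [-1.56983237e+00  6.25716199e-03 -7.98860942e-04]
```

View pics/w3.png

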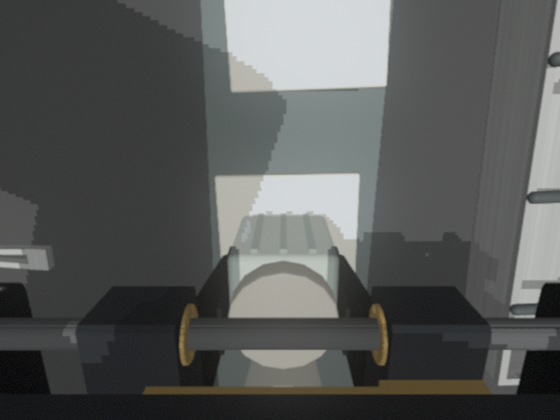

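```bash
python3 - <<'E'
from h import *
s=env.state();im,d,c=cam("wrist")
for u,v in [(216,177),(358,175)]: print(onplane(c,u,v,7))
E
python3 -m crank '[[2,5,-1,0,0,0],[2,10,-1,0,0,0],[2,13,-1,0,0,0],[2,14,-1,0,0,0],[2,14,-1,0,0,0]]' -
```

```text
[ 603.1815543  -113.93800335    7.        ]
[ 685.02196352 -112.82903946    7.        ]
t: 4.25
eef_pos: [645.7, -155.4, 27.7]
tcp_rot: [-1.571, 0.003, -0.001]
ft_force: [-0.7, -0.1, -2.2]
opening: 0.481
```

```bash
python3 -m crank '[[-1,2,0,0,0,0],[-1,3,0,0,0,0],[-1,4,0,0,0,0],[-1,4,0,0,0,0]]' -
```

```text
t: 4.65
eef_pos: [644.7, -155.4, 24.3]
tcp_rot: [-1.571, 0.003, -0.001]
ft_force: [-2.6, 1.2, 4.4]
opening: 0.485
```

Contact (force up). Release.

```bash
python3 -m crank '[[0,0,0,0,0,0],[0,0,0,0,0,0],[0,0,0,0,0,0]]' 0.62
python3 -m crank '[[0,-20,0,0,0,0],[0,-60,0,0,0,0],[0,-105,0,0,0,0],[0,-150,0,0,0,0],[0,-190,0,0,0,0]]' -
```

```text
t: 4.95
eef_pos: [644.8, -155.4, 24.3]
tcp_rot: [-1.571, 0.003, -0.001]
ft_force: [0.0, 0.1, -0.4]
opening: 0.611
t: 5.45
eef_pos: [645.3, -155.4, 216.7]
tcp_rot: [-1.571, 0.002, -0.001]
ft_force: [0.9, -0.3, -0.0]
opening: 0.619
```

```bash
python3 -m crank '[[-25,0,-40,0,0,0],[-50,0,-80,0,0,0],[-75,0,-125,0,0,0],[-95,0,-165,0,0,0],[-105,0,-210,0,0,0]]' -
python3 -m crank '[[0,0,-45,0,0,0],[0,0,-85,0,0,0],[0,0,-90,0,0,0],[0,0,-90,0,0,0]]' -
python3 - <<'E'
from h import *
import pickle
im,d,c=cam("wrist");cv2.imwrite("pics/w4.png",im);pickle.dump((im,d,c),open("w4.pkl","wb"))
E
```

```text
t: 5.95
eef_pos: [538.6, -366.6, 217.4]
tcp_rot: [-1.571, 0.002, -0.001]
ft_force: [1.2, 0.5, 0.4]
opening: 0.617
t: 6.35
eef_pos: [538.0, -457.4, 216.7]
tcp_rot: [-1.571, 0.002, -0.003]
ft_force: [0.1, 0.6, -0.9]
opening: 0.623
```

View pics/w4.png

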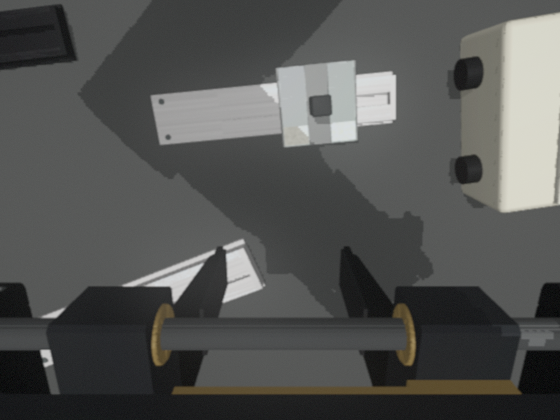

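```bash
python3 - <<'E'
from h import *
import pickle
np.set_printoptions(precision=1,suppress=True)
im,d,c=pickle.load(open("w4.pkl","rb"))
P=cloud(d,c)
A=onplane(c,152,96,4);B=onplane(c,160,145,4);C=onplane(c,395,73,15);D=onplane(c,396,122,15)
print(A,B,C,D,(A+B)/2,(C+D)/2)
for u,v in [(277,70),(354,61),(356,137),(286,147)]: print(onplane(c,u,v,22),P[v,u])
v=(C+D)/2-(A+B)/2;print(np.degrees(np.arctan2(v[1],v[0])),np.linalg.norm(v[:2]))
m=(P[...,2]>52)&(abs(P[...,0]-570)<30)&(abs(P[...,1]+380)<40);q=P[m];print(len(q),q.min(0),q.max(0),q.mean(0))
cv2.imwrite("pics/w4z.png",cv2.resize(im[40:170,140:410],None,fx=2.9,fy=2.9,interpolation=cv2.INTER_CUBIC))
E
```

```text
[ 403.1 -370.7    4. ] [ 406.1 -420.2    4. ] [ 645.5 -350.4   15. ] [ 650.6 -396.7   15. ] [ 404.6 -395.5    4. ] [ 648.1 -373.6   15. ]
[ 531.1 -347.8   22. ] [ 531.1 -347.8   21.8]
[ 603.9 -340.1   22. ] [ 604.1 -340.    20.6]
[ 609.7 -410.8   22. ] [ 609.6 -410.8   22.6]
[ 539.5 -420.5   22. ] [ 539.7 -423.3   -0.1]
5.138398703174263 244.44929281452397
436 [ 561.2 -388.8   52. ] [ 580.1 -370.2   61.6] [ 570.4 -379.5   59.4]
```

View pics/w4z.png

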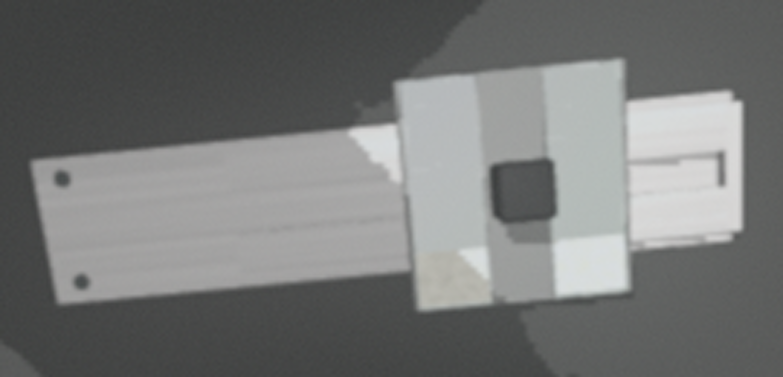

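```bash
python3 -m crank '[[15,25,40,0,-3,0],[33,70,77,0,-5.2,0],[33,110,77,0,-5.2,0],[33,136,77,0,-5.2,0],[33,136,77,0,-5.2,0]]' 0.5
python3 - <<'E'
from h import *
np.set_printoptions(precision=1,suppress=True)
s=env.state();im,d,c=cam("wrist");cv2.imwrite("pics/w5.png",im)
print(s["eef_pos"],s["tcp_rot"])
P=cloud(d,c)
m=(P[...,2]>55)&(P[...,2]<65)&(abs(P[...,0]-570)<30)&(abs(P[...,1]+380)<40);q=P[m];print(len(q),q.min(0),q.max(0),q.mean(0))
E
```

```text
t: 6.9
eef_pos: [570.3, -376.1, 77.6]
tcp_rot: [-1.566, 0.007, 0.092]
ft_force: [0.0, 0.8, -0.4]
opening: 0.501
[ 570.3 -376.1   77.6] [-1.6  0.   0.1]
932 [ 561.1 -388.4   55.1] [ 579.7 -369.5   61.8] [ 570.4 -378.3   59.4]
```

View pics/w5.png

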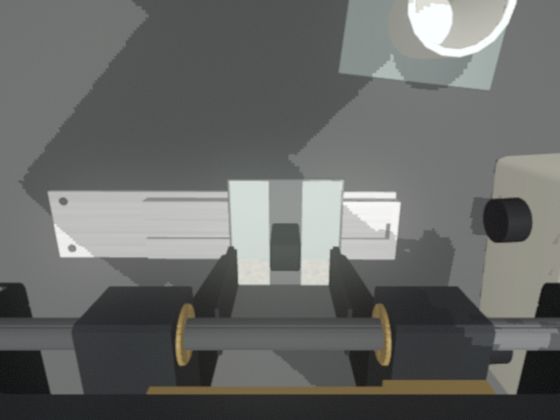

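```bash
python3 -m crank '[[0,15,-3,0,0,0],[0,35,-3,0,0,0],[0,48,-3,0,0,0],[0,50,-3,0,0,0],[0,50,-3,0,0,0]]' -
python3 -m crank '[[0,0,0,0,0,0],[0,0,0,0,0,0],[0,0,0,0,0,0],[0,0,0,0,0,0],[0,0,0,0,0,0]]' 0.1
```

```text
t: 7.45
eef_pos: [571.3, -380.6, 30.6]
tcp_rot: [-1.569, 0.004, 0.091]
ft_force: [-0.9, -0.7, 0.6]
opening: 0.499
t: 7.95
eef_pos: [571.4, -380.7, 30.9]
tcp_rot: [-1.569, 0.003, 0.091]
ft_force: [0.2, -0.1, 2.0]
opening: 0.19
```

```bash
python3 -m crank '[[-5,0,0,0,0,0],[-15,0,0,0,0,0],[-28,0,0,0,0,0],[-40,0,0,0,0,0],[-45,0,0,0,0,0]]' -
python3 -m crank '[[-12,0,0,0,0,0],[-30,0,0,0,0,0],[-45,0,0,0,0,0],[-60,0,0,0,0,0],[-65,0,0,0,0,0]]' -
```

```text
t: 8.45
eef_pos: [524.8, -384.9, 31.1]
tcp_rot: [-1.569, 0.004, 0.09]
ft_force: [-0.4, 0.4, -2.3]
opening: 0.189
t: 8.95
eef_pos: [458.5, -390.9, 31.4]
tcp_rot: [-1.568, 0.005, 0.089]
ft_force: [-0.6, -0.2, -1.3]
opening: 0.19
```

```bash
python3 -m crank '[[-8,0,0,0,0,0],[-16,0,0,0,0,0],[-19,0,0,0,0,0],[-19,0,0,0,0,0],[-19,0,0,0,0,0]]' -
python3 - <<'E'
from h import *
s=env.state();im,d,c=cam("wrist");cv2.imwrite("pics/w6.png",im)
im,d,c=cam("scene");cv2.imwrite("pics/s6.png",cv2.resize(im[170:260,160:300],None,fx=5,fy=5,interpolation=cv2.INTER_CUBIC))
E
```

```text
t: 9.45
eef_pos: [439.8, -392.7, 31.5]
tcp_rot: [-1.568, 0.004, 0.089]
ft_force: [1.1, -0.1, -1.8]
opening: 0.187
```

View pics/w6.png

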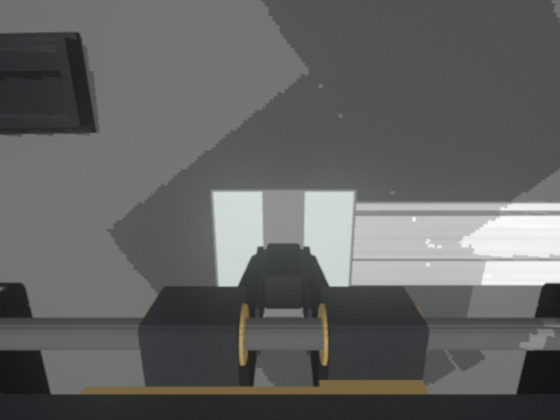

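View pics/s6.png

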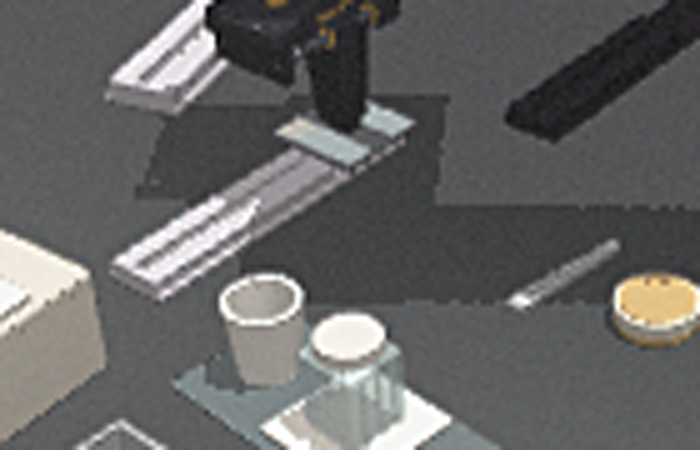

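```bash
python3 -m crank '[[0,-2,0,0,0,0],[0,-5,0,0,0,0],[0,-9,0,0,0,0],[0,-12,0,0,0,0]]' -
```

```text
t: 9.95
eef_pos: [440.1, -392.7, 44.0]
tcp_rot: [-1.568, 0.004, 0.089]
ft_force: [-0.1, 0.0, -0.0]
opening: 0.19
```

```bash
python3 -m crank '[[0,-20,0,0,0,0],[0,-50,0,0,0,0],[0,-85,0,0,0,0],[0,-105,0,0,0,0],[0,-110,0,0,0,0]]' -
python3 - <<'E'
from h import *
s=env.state();p=s["eef_pos"];y=s["tcp_rot"][2];d=np.array([654,-24])-p[:2]
print(p,y,d[0]*np.cos(y)+d[1]*np.sin(y),-d[0]*np.sin(y)+d[1]*np.cos(y),np.degrees(y),s["opening"])
im,d,c=cam("side");cv2.imwrite("pics/s7.png",cv2.resize(im[120:320,130:400],None,fx=2.9,fy=2.9,interpolation=cv2.INTER_CUBIC))
E
```

```text
t: 10.45
eef_pos: [441.1, -393.5, 156.6]
tcp_rot: [-1.572, 0.002, 0.089]
ft_force: [-1.1, -0.0, -1.0]
opening: 0.19
[ 441.14995437 -393.46257676  156.57449547] 0.08923123554183965 244.92709942957316 349.0250041414132 5.112573197285159 0.18986898500887522
```

View pics/s7.png

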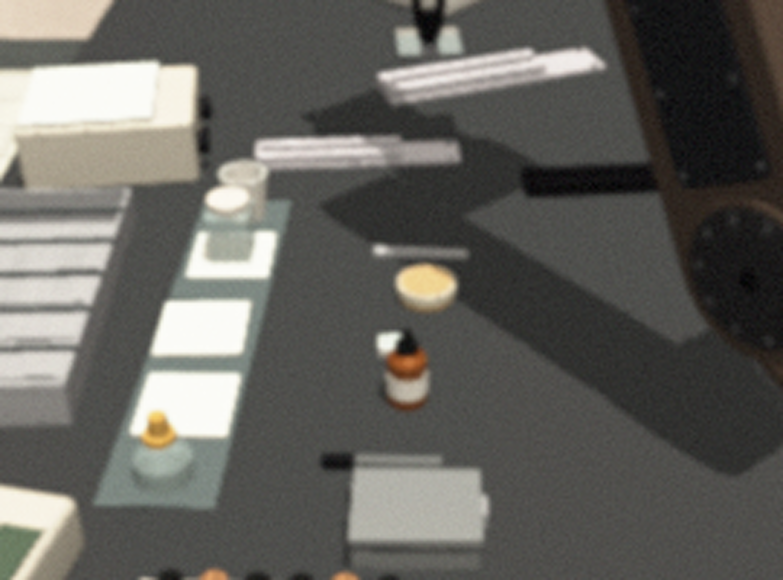

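```bash
python3 -m crank '[[12,0,16,0,0,0],[34,0,48,0,0,0],[60,0,85,0,1,0],[86,0,122,0,2,0],[112,0,160,0,3,0]]' -
python3 -m crank '[[26,0,37,0,0,0],[52,0,74,0,0,0],[78,0,111,0,0,0],[96,0,137,0,0,0],[102,0,146,0,0,0]]' -
python3 - <<'E'
from h import *
s=env.state();p=s["eef_pos"];y=s["tcp_rot"][2];d=np.array([654,-24])-p[:2]
print(p,y,d[0]*np.cos(y)+d[1]*np.sin(y),-d[0]*np.sin(y)+d[1]*np.cos(y),np.degrees(y),s["opening"])
im,d,c=cam("wrist");cv2.imwrite("pics/w8.png",im)
E
```

```text
t: 11.0
eef_pos: [538.4, -222.2, 154.0]
tcp_rot: [-1.57, 0.004, 0.036]
ft_force: [1.4, 0.4, -2.0]
opening: 0.188
t: 11.5
eef_pos: [635.7, -69.8, 151.9]
tcp_rot: [-1.569, 0.006, 0.038]
ft_force: [-0.5, -1.4, -1.3]
opening: 0.187
[635.73306227 -69.84696457 151.89601117] 0.038328253294762415 20.010325656811595 45.11332443439237 2.1960471498982783 0.18663945628292072
```

View pics/w8.png

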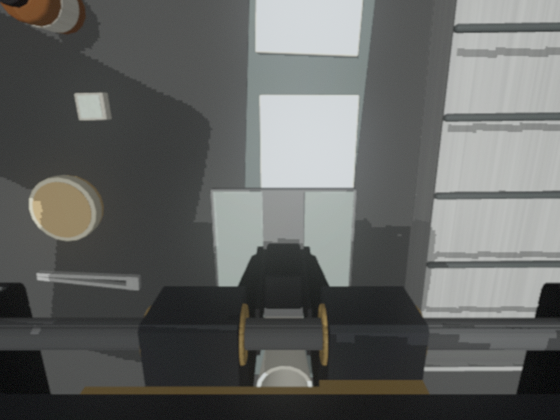

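```bash
python3 - <<'E'
from h import *
c=vision.calibration("wrist")
Q=np.array([onplane(c,u,v,7)[:2] for u,v in [(260,95),(358,95),(355,188),(261,187)]]);print(Q)
Q=np.array([onplane(c,u,v,7)[:2] for u,v in [(255,51),(358,56)]]);print(Q)
E
```

```text
[[611.16087479  15.83949889]
 [693.17914343  18.89034812]
 [698.34835435 -60.9153886 ]
 [613.52085248 -63.27045536]]
[[606.48299771  49.66360292]
 [690.2073424   48.98087419]]
```

```bash
python3 -m crank '[[10,0,20,0,1,0],[20,5,42,0,1.5,0],[20,25,45,0,1.5,0],[20,60,45,0,1.5,0],[20,90,45,0,1.5,0]]' -
python3 - <<'E'
from h import *
print(env.state()["eef_pos"],env.state()["tcp_rot"])
im,d,c=cam("wrist");cv2.imwrite("pics/w9.png",im)
E
```

```text
t: 12.05
eef_pos: [652.4, -25.2, 60.1]
tcp_rot: [-1.569, 0.007, 0.011]
ft_force: [0.4, 0.2, -0.8]
opening: 0.186
[652.39002396 -25.23540129  60.1221978 ] [-1.56935547  0.00718815  0.011382  ]
```

View pics/w9.png

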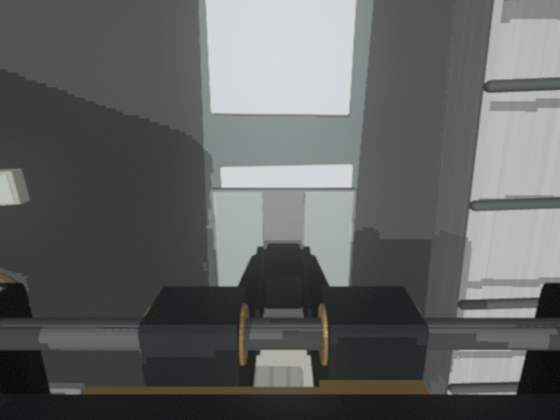

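```bash
python3 -m crank '[[2,7,1,0,0,0],[2,14,1,0,0,0],[2,19,1,0,0,0],[2,22,1,0,0,0],[2,22,1,0,0,0]]' -
python3 -m crank '[[0,1,0,0,0,0],[0,2,0,0,0,0],[0,3.5,0,0,0,0],[0,3.5,0,0,0,0]]' -
```

```text
t: 12.6
eef_pos: [652.3, -24.2, 34.2]
tcp_rot: [-1.569, 0.012, 0.011]
ft_force: [-0.5, 0.2, -1.2]
opening: 0.189
t: 13.0
eef_pos: [652.4, -24.2, 33.9]
tcp_rot: [-1.569, 0.011, 0.011]
ft_force: [-11.2, -0.2, 25.9]
opening: 0.186
```

```bash
python3 -m crank '[[0,-1.2,0,0,0,0],[0,-1.2,0,0,0,0]]' -
python3 -m crank '[[0,0,0,0,0,0],[0,0,0,0,0,0],[0,0,0,0,0,0]]' 0.4
python3 - <<'E'
from h import *
im,d,c=cam("wrist");cv2.imwrite("pics/w10.png",im)
E
```

```text
t: 13.2
eef_pos: [652.9, -24.2, 36.0]
tcp_rot: [-1.569, 0.009, 0.012]
ft_force: [-0.6, 0.5, -1.7]
opening: 0.19
t: 13.5
eef_pos: [652.9, -24.2, 35.8]
tcp_rot: [-1.569, 0.009, 0.011]
ft_force: [1.0, 0.1, 0.2]
opening: 0.369
```

View pics/w10.png

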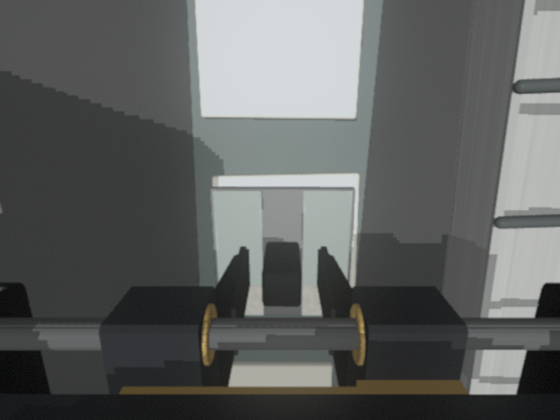

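```bash
python3 -m crank '[[0,-20,0,0,0,0],[0,-60,0,0,0,0],[0,-100,0,0,0,0],[0,-140,0,0,0,0],[0,-180,0,0,0,0]]' -
python3 -m crank '[[-45,0,5,0,0.6,0],[-90,0,10,0,0.6,0],[-135,0,15,0,0.6,0],[-180,0,20,0,0.6,0],[-190,0,20,0,0.6,0]]' -
python3 - <<'E'
from h import *
import pickle
im,d,c=cam("wrist");cv2.imwrite("pics/w11.png",im);pickle.dump((im,d,c),open("w11.pkl","wb"))
print(env.state()["eef_pos"],env.state()["tcp_rot"])
E
```

```text
t: 14.05
eef_pos: [654.3, -24.5, 217.3]
tcp_rot: [-1.569, 0.009, 0.011]
ft_force: [0.6, -0.5, -0.0]
opening: 0.4
t: 14.55
eef_pos: [460.2, -6.0, 219.3]
tcp_rot: [-1.569, 0.011, 0.001]
ft_force: [0.7, 0.8, -0.8]
opening: 0.398
[461.2656849   -6.28925941 219.62407721] [-1.56927193e+00  9.84816229e-03  1.18434320e-03]
```

View pics/w11.png

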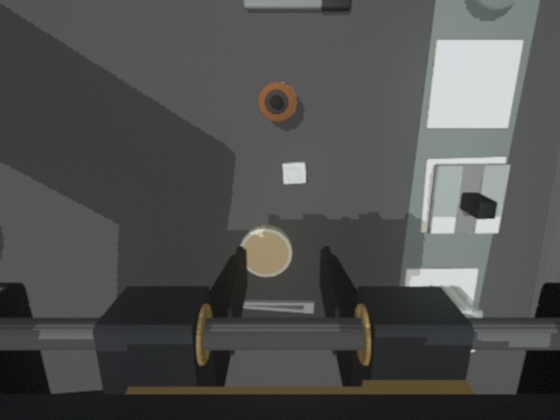

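```bash
python3 - <<'E'
from h import *
import pickle
np.set_printoptions(precision=1,suppress=True)
im,d,c=pickle.load(open("w11.pkl","rb"));P=cloud(d,c)
b,g,r=[im[...,i].astype(int) for i in range(3)]
m=((r-b>40)&(np.indices(r.shape)[0]<140)).astype(np.uint8)
ct=max(cv2.findContours(m,cv2.RETR_EXTERNAL,cv2.CHAIN_APPROX_NONE)[0],key=cv2.contourArea)
(u,v),rad=cv2.minEnclosingCircle(ct);print(u,v,rad,onplane(c,u,v,48),onplane(c,u,v,56),onplane(c,277,101,75))
q=P[(P[...,2]>30)&(abs(P[...,0]-455)<40)&(abs(P[...,1]-75)<40)];print(q.min(0),q.max(0))
m=((r-b>25)&(np.indices(r.shape)[0]>200)&(np.indices(r.shape)[0]<285)&(abs(np.indices(r.shape)[1]-266)<40)).astype(np.uint8)
ct=max(cv2.findContours(m,cv2.RETR_EXTERNAL,cv2.CHAIN_APPROX_NONE)[0],key=cv2.contourArea)
(u,v),rad=cv2.minEnclosingCircle(ct);print(u,v,rad,onplane(c,u,v,18))
E
```

```text
276.16070556640625 101.26190185546875 19.941368103027344 [450.9  75.6  48. ] [451.1  75.6  56. ] [452.4  75.9  75. ]
[434.2  58.   32.4] [469.3  93.7 389.3]
265.1242980957031 253.13536071777344 23.24658203125 [436.7 -88.4  18. ]
```

```bash
python3 -m crank '[[-5,15,40,0,0,-0.5],[-9,55,80,0,0,-0.5],[-9,95,82,0,0,-0.5],[-9,115,82,0,0,-0.5],[-9,115,82,0,0,-0.5]]' 0.65
python3 - <<'E'
from h import *
np.set_printoptions(precision=4,suppress=True)
print(env.state()["eef_pos"],env.state()["tcp_rot"])
im,d,c=cam("wrist");cv2.imwrite("pics/w12.png",im)
P=cloud(d,c)
q=P[(P[...,2]>40)&(P[...,2]<85)&(abs(P[...,0]-455)<23)&(abs(P[...,1]-75)<40)];print(q.min(0),q.max(0))
E
```

```text
t: 15.1
eef_pos: [451.0, 76.2, 102.5]
tcp_rot: [-1.569, 0.005, 0.002]
ft_force: [0.6, 0.4, -0.2]
opening: 0.645
[450.9602  76.206  102.4558] [-1.5694  0.0054  0.002 ]
[433.926   58.0663  40.0409] [469.013   93.6083  79.0009]
```

View pics/w12.png

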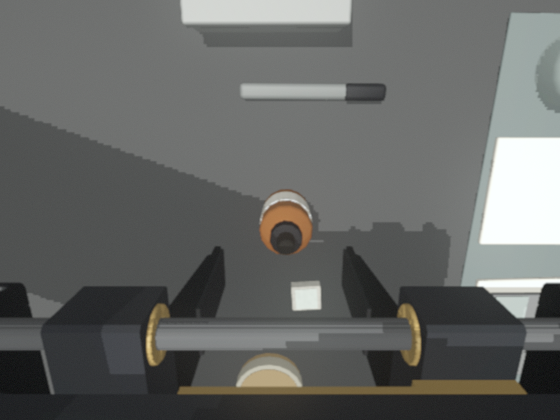

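```bash
python3 -m crank '[[0.5,30,0,0,0,0],[0.5,60,0,0,0,0],[0.5,80,0,0,0,0],[0.5,85,0,0,0,0],[0.5,85,0,0,0,0]]' -
python3 -m crank '[[0,0,0,0,0,0],[0,0,0,0,0,0],[0,0,0,0,0,0],[0,0,0,0,0,0],[0,0,0,0,0,0]]' 0.25
```

```text
t: 15.65
eef_pos: [452.8, 75.9, 19.5]
tcp_rot: [-1.569, 0.003, 0.001]
ft_force: [0.1, 0.8, 0.3]
opening: 0.649
t: 16.15
eef_pos: [453.1, 75.9, 20.1]
tcp_rot: [-1.569, 0.002, 0.001]
ft_force: [-1.3, -0.5, 7.2]
opening: 0.37
```

```bash
python3 -m crank '[[0,-8,0,0,0,0],[0,-25,0,0,0,0],[0,-50,0,0,0,0],[0,-70,0,0,0,0],[0,-75,0,0,0,0]]' -
python3 -m crank '[[12,0,2,0,0,0],[40,0,6,0,0,0],[80,0,8,0,0,0],[120,0,11,0,0,0],[155,0,13,0,0,0]]' -
python3 -m crank '[[22,0,2,0,0,0],[38,0,2,0,0,0],[41,5,2,0,0,0],[41,20,2,0,0,0],[41,30,2,0,0,0]]' -
python3 - <<'E'
from h import *
print(env.state()["eef_pos"],env.state()["tcp_rot"])
im,d,c=cam("wrist");cv2.imwrite("pics/w13.png",im)
E
```

```text
t: 16.65
eef_pos: [453.9, 75.8, 97.1]
tcp_rot: [-1.569, -0.002, 0.001]
ft_force: [1.0, -0.0, -0.8]
opening: 0.369
t: 17.15
eef_pos: [611.1, 89.3, 96.1]
tcp_rot: [-1.569, -0.001, 0.001]
ft_force: [0.2, -1.0, -1.5]
opening: 0.365
t: 17.65
eef_pos: [650.7, 91.4, 63.9]
tcp_rot: [-1.569, 0.002, 0.001]
ft_force: [-0.7, -0.6, -0.8]
opening: 0.369
[650.71726118  91.37525223  63.85073708] [-1.56932129e+00  1.83100424e-03  1.02356435e-03]
```

View pics/w13.png

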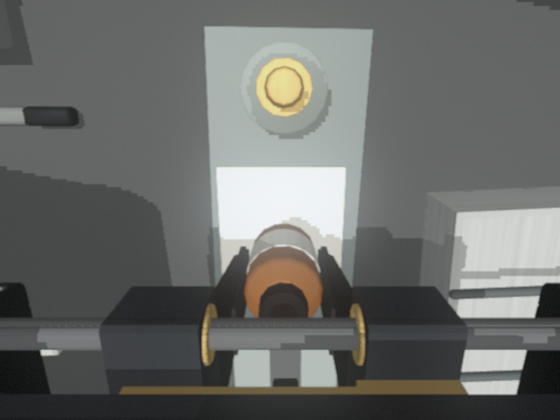

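```bash
python3 - <<'E'
from h import *
c=vision.calibration("wrist")
for u,v in [(216,168),(345,167),(220,240),(343,240)]: print(onplane(c,u,v,7))
E
python3 -m crank '[[-1,10,0,0,0,0],[-1,20,0,0,0,0],[-1,29,0,0,0,0],[-1,33,0,0,0,0],[-1,34,0,0,0,0]]' -
```

```text
[606.00789933 132.54623465   7.        ]
[688.06473956 133.25383194   7.        ]
[606.01988257  83.31409064   7.        ]
[689.24507149  83.44839001   7.        ]
t: 18.2
eef_pos: [648.8, 91.4, 28.0]
tcp_rot: [-1.569, 0.004, 0.001]
ft_force: [-0.5, 0.4, -0.3]
opening: 0.372
```

```bash
python3 -m crank '[[-1,1,0,0,0,0],[-1,1.8,0,0,0,0],[-1,1.8,0,0,0,0]]' -
```

```text
t: 18.5
eef_pos: [648.0, 91.4, 27.2]
tcp_rot: [-1.569, 0.003, 0.001]
ft_force: [-1.4, -0.2, 3.8]
opening: 0.368
```

```bash
python3 -m crank '[[0,0,0,0,0,0],[0,0,0,0,0,0],[0,0,0,0,0,0]]' 0.6
python3 -m crank '[[0,-20,0,0,0,0],[0,-55,0,0,0,0],[0,-100,0,0,0,0],[0,-145,0,0,0,0],[0,-190,0,0,0,0]]' -
python3 -m crank '[[-40,0,-30,0,0,0],[-75,0,-60,0,0,0],[-115,0,-90,0,0,0],[-150,0,-120,0,0,0],[-185,0,-150,0,0,0]]' 0.9
python3 - <<'E'
from h import *
s=env.state();p=s["eef_pos"];y=s["tcp_rot"][2];d=np.array([436.8,-88.3])-p[:2]
print(p,s["tcp_rot"],d)
im,d,c=cam("wrist");cv2.imwrite("pics/w14.png",im)
E
```

```text
t: 18.8
eef_pos: [648.1, 91.4, 27.2]
tcp_rot: [-1.569, 0.003, 0.001]
ft_force: [-0.4, -0.1, 0.0]
opening: 0.564
t: 19.3
eef_pos: [648.4, 91.1, 219.0]
tcp_rot: [-1.569, 0.003, 0.001]
ft_force: [-0.5, 0.2, -0.0]
opening: 0.601
t: 19.8
eef_pos: [461.9, -59.9, 219.5]
tcp_rot: [-1.57, 0.003, 0.001]
ft_force: [0.9, -0.8, -0.4]
opening: 0.895
[461.91951111 -59.86998715 219.47728911] [-1.56958804e+00  2.90165418e-03  1.40048083e-03] [-25.11951111 -28.43001285]
```

View pics/w14.png

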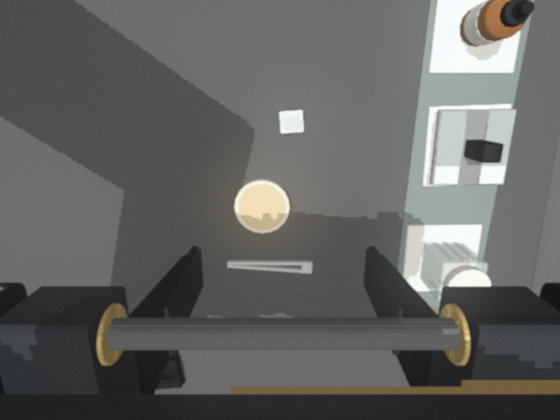

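```bash
python3 -m crank '[[-15,30,-15,0,0,0],[-25,75,-28.5,0,0,0],[-25,120,-28.5,0,0,0],[-25,160,-28.5,0,0,0],[-25,180,-28.5,0,0,0]]' -
python3 - <<'E'
from h import *
np.set_printoptions(precision=4,suppress=True)
print(env.state()["eef_pos"],env.state()["tcp_rot"])
im,d,c=cam("wrist");cv2.imwrite("pics/w15.png",im)
P=cloud(d,c)
q=P[(P[...,2]>13)&(P[...,2]<22)&(abs(P[...,0]-437)<38)&(abs(P[...,1]+88)<38)];print(q.min(0),q.max(0))
E
```

```text
t: 20.35
eef_pos: [430.7, -90.4, 36.9]
tcp_rot: [-1.569, 0.008, 0.0]
ft_force: [-0.4, -0.0, 0.7]
opening: 0.899
[430.6695 -90.388   36.9406] [-1.569   0.0085  0.0003]
[ 407.4336 -117.7706   13.0639] [466.6161 -58.4471  20.5409]
```

View pics/w15.png

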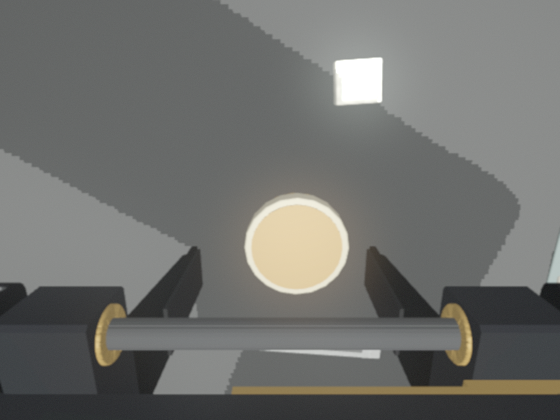

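```bash
python3 -m crank '[[6,5,2,0,0,-0.4],[6,15,2,0,0,-0.4],[6,25,2,0,0,-0.4],[6,31,2,0,0,-0.4],[6,32,2,0,0,-0.4]]' -
```

```text
t: 20.9
eef_pos: [435.8, -88.0, 3.1]
tcp_rot: [-1.568, 0.004, 0.001]
ft_force: [-1.0, 0.8, -0.1]
opening: 0.902
```

```bash
python3 -m crank '[[1,-1,0,0,0,0],[1,-1,0,0,0,0],[1,-1,0,0,0,0],[1,-1,0,0,0,0],[1,-1,0,0,0,0]]' 0.5
```

```text
t: 21.4
eef_pos: [436.9, -88.1, 4.3]
tcp_rot: [-1.568, 0.003, 0.0]
ft_force: [-0.8, 0.4, 4.7]
opening: 0.624
```

```bash
python3 -m crank '[[0,-10,0,0,0,0],[0,-35,0,0,0,0],[0,-70,0,0,0,0],[0,-105,0,0,0,0],[0,-120,0,0,0,0]]' -
python3 -m crank '[[0,0,15,0,0,0],[2,0,50,0,0,0],[4,0,90,0,0,0],[4,0,130,0,0,0],[4,0,165,0,0,0]]' -
python3 -m crank '[[0,0,30,0,0,0],[0,0,50,0,0,0],[0,0,60,0,0,0],[0,0,60,0,0,0]]' -
python3 - <<'E'
from h import *
np.set_printoptions(precision=4,suppress=True)
import pickle
print(env.state()["eef_pos"],env.state()["tcp_rot"])
im,d,c=cam("wrist");cv2.imwrite("pics/w16.png",im);pickle.dump((im,d,c),open("w16.pkl","wb"))
E
```

```text
t: 21.9
eef_pos: [437.9, -88.5, 127.6]
tcp_rot: [-1.57, 0.0, 0.001]
ft_force: [-0.3, -0.0, -2.1]
opening: 0.622
t: 22.4
eef_pos: [441.3, 78.1, 128.5]
tcp_rot: [-1.569, -0.0, 0.001]
ft_force: [0.3, 0.0, -0.6]
opening: 0.623
t: 22.8
eef_pos: [441.1, 138.8, 128.9]
tcp_rot: [-1.569, -0.0, 0.002]
ft_force: [0.5, 0.4, -1.1]
opening: 0.624
[441.0835 138.7653 128.9052] [-1.5695 -0.0004  0.0022]
```

View pics/w16.png

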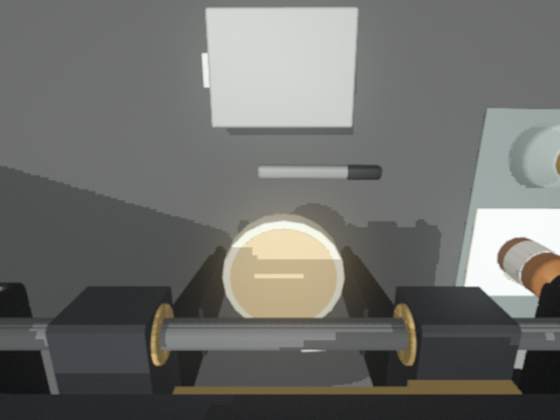

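```bash
python3 - <<'E'
from h import *
import pickle
im,d,c=pickle.load(open("w16.pkl","rb"))
Q=np.array([onplane(c,u,v,35)[:2] for u,v in [(207,9),(357,8),(353,126),(212,126)]]);print(Q,Q.mean(0))
E
```

```text
[[389.77819794 278.52764788]
 [488.42759403 279.24463934]
 [490.2286458  203.5247996 ]
 [388.7884916  203.40534358]] [439.30573234 241.1756076 ]
```

```bash
python3 -m crank '[[-1,0,15,0,0,0],[-1,0,45,0,0,0],[-1,0,80,0,0,0],[-1,0,100,0,0,0],[-1,15,103.5,0,0,0]]' -
python3 -m crank '[[0,25,0,0,0,0],[0,45,0,0,0,0],[0,55,0,0,0,0],[0,60,0,0,0,0],[0,60,0,0,0,0]]' -
python3 - <<'E'
from h import *
np.set_printoptions(precision=4,suppress=True)
import pickle
print(env.state()["eef_pos"],env.state()["tcp_rot"])
im,d,c=cam("wrist");cv2.imwrite("pics/w17.png",im);pickle.dump((im,d,c),open("w17.pkl","wb"))
E
```

```text
t: 23.35
eef_pos: [441.0, 242.5, 115.0]
tcp_rot: [-1.568, -0.003, 0.002]
ft_force: [0.5, -0.0, -0.5]
opening: 0.627
t: 23.85
eef_pos: [441.4, 242.0, 55.0]
tcp_rot: [-1.569, -0.003, 0.001]
ft_force: [-0.1, -1.1, -0.7]
opening: 0.624
[441.3904 242.0405  54.9502] [-1.5686 -0.0026  0.0012]
```

View pics/w17.png

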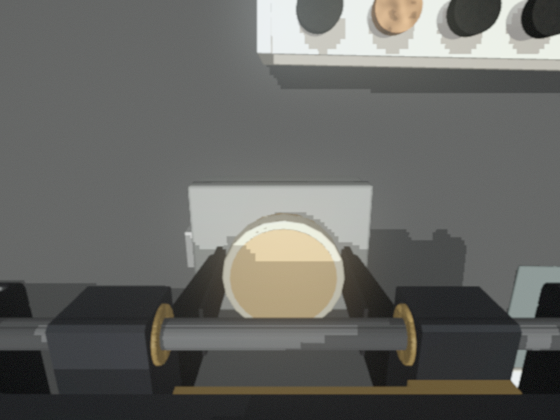

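```bash
python3 - <<'E'
from h import *
import pickle
im,d,c=pickle.load(open("w17.pkl","rb"))
for u,v in [(190,185),(372,185),(194,249),(369,249)]:print(onplane(c,u,v,35))
E
python3 -m crank '[[-1,6,0,0,0,0],[-1,11,0,0,0,0],[-1,14,0,0,0,0],[-1,14,0,0,0,0]]' -
```

```text
[389.74994525 280.5341953   35.        ]
[488.66824354 280.49761923  35.        ]
[389.19744869 242.92247013  35.        ]
[489.69162185 242.83157631  35.        ]
t: 24.3
eef_pos: [440.4, 242.3, 41.0]
tcp_rot: [-1.569, -0.003, 0.002]
ft_force: [-0.4, -0.2, -1.1]
opening: 0.621
```

Centre is at (439.3, 241.5), agreeing with the target. Lower the last bit.

```bash
python3 -m crank '[[-1,1,-0.5,0,0,0],[-1,2,-0.5,0,0,0],[-1,2,-0.5,0,0,0]]' -
```

```text
t: 24.6
eef_pos: [439.3, 241.7, 39.4]
tcp_rot: [-1.569, -0.003, 0.002]
ft_force: [-1.7, -0.5, 5.9]
opening: 0.624
```

```bash
python3 -m crank '[[0,0,0,0,0,0],[0,0,0,0,0,0],[0,0,0,0,0,0],[0,0,0,0,0,0]]' 0.85
python3 -m crank '[[0,-20,0,0,0,0],[0,-60,0,0,0,0],[0,-105,0,0,0,0],[0,-150,0,0,0,0],[0,-180,0,0,0,0]]' -
python3 -m crank '[[20,0,-45,0,0,0],[40,0,-90,0,0,0],[60,0,-135,0,0,0],[80,0,-175,0,0,0],[80,0,-175,0,0,0]]' -
python3 - <<'E'
from h import *
import pickle
for n in ["scene","side","wrist"]:
    im,d,c=cam(n);cv2.imwrite(f"pics/{n}f.png",im);pickle.dump((im,d,c),open(n+"f.pkl","wb"))
    if n=="scene": cv2.imwrite("pics/scenefz.png",cv2.resize(im[140:340,150:420],None,fx=2.9,fy=2.9,interpolation=cv2.INTER_CUBIC))
E
```

```text
t: 25.0
eef_pos: [439.3, 241.8, 39.4]
tcp_rot: [-1.569, -0.003, 0.002]
ft_force: [-0.8, -0.0, 0.7]
opening: 0.84
t: 25.5
eef_pos: [439.1, 241.5, 222.4]
tcp_rot: [-1.568, -0.005, 0.002]
ft_force: [0.7, -0.5, -0.2]
opening: 0.85
t: 26.0
eef_pos: [521.2, 62.6, 222.1]
tcp_rot: [-1.568, -0.006, -0.003]
ft_force: [0.1, -0.1, -0.4]
opening: 0.853
```

View pics/scenefz.png

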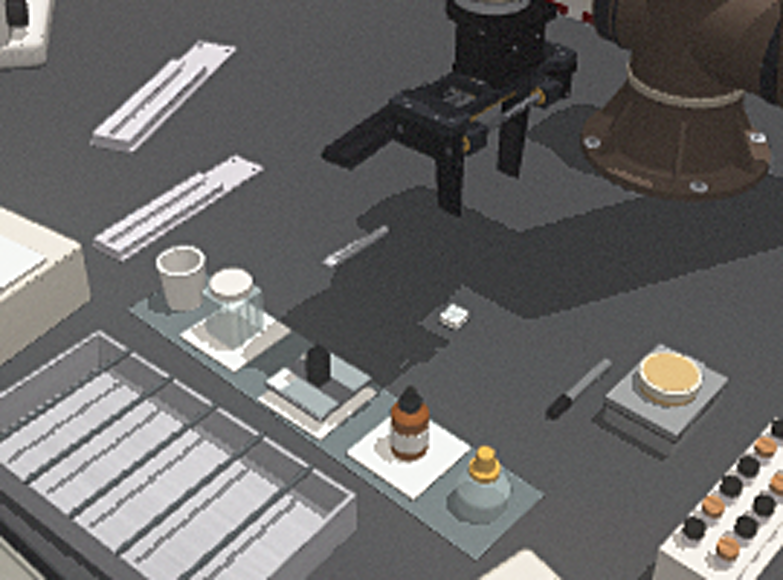

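View pics/wristf.png

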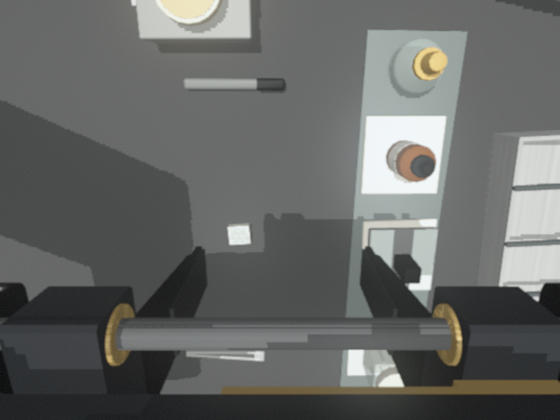

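```bash
python3 - <<'E'
from h import *
import pickle
np.set_printoptions(precision=1,suppress=True)
for n in ["scene","wrist"]:
    im,d,c=pickle.load(open(n+"f.pkl","rb"));P=cloud(d,c)
    for nm,x,y,lo,hi in [("jarcap",645,-155,70,80),("post",653,-24,58,70),("bottletop",648,91,70,92),("dishtop",440,242,50,57)]:
        q=P[(abs(P[...,0]-x)<35)&(abs(P[...,1]-y)<35)&(P[...,2]>lo)&(P[...,2]<hi)]
        if len(q): print(n,nm,len(q),(q.min(0)+q.max(0))/2,q.max(0)-q.min(0),np.percentile(q[:,2],90))
E
```

```text
scene jarcap 121 [ 645.8 -151.6   74.4] [42.2 41.7  8.2] 77.05635847460985
scene post 37 [653.1 -20.8  62. ] [19.  18.8  7.9] 65.20541962317058
scene bottletop 40 [649.2  93.1  78.3] [19.3 19.8 16.5] 85.08499711011788
scene dishtop 254 [440.1 243.1  53.6] [61.5 58.2  6.5] 55.98518048275055
wrist jarcap 290 [ 635.4 -142.6   73.5] [28.3 19.8  6.9] 75.37021410472016
wrist post 310 [651.  -22.9  61.5] [17.7 18.5  6.7] 63.49997658452305
wrist bottletop 350 [646.7  90.9  77.9] [20.2 19.3 15.8] 83.83042742531117
wrist dishtop 1133 [439.2 220.6  53. ] [53.5 18.2  6. ] 54.21397948923552
```

```bash
python3 - <<'E'
from h import *
print(job.job_done())
E
```

```text
the job is handed in; nothing more can be done
None
```

The staining station is set out and handed in at about 26 s of the 101 s allowed. No verdict came back, so success is judged only from my own checks.

**What I did:**
- The jar went on the right end tile.
- I slid the carrier to about -0.090 m in the track frame, lifted it off freely, and put it on the middle tile.
- The bottle went on the left end tile, next to the lamp.
- The dish went on the slide box.

**Last checks, from the final pictures:**
- **Position:** each piece was within about 5 mm of the centre of its place in the views that showed it fully. The scene camera read y about 2–4 mm higher than the wrist camera, which is still well inside the 15 mm limit. The gripper partly hid the jar from the wrist camera, and the dish was cut off by its frame, so their final positions rest on the scene view.
- **Height and tilt:** measured heights matched resting pieces, and all four looked upright. I did not measure the tilt.
- **Gripper:** it was open and clear of everything when I handed in.
- **Force:** the largest was about 26 N, briefly, when the carrier met its tile. I backed off before letting go.

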